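Measure the travel of a model crawler's track tensioner

ROBOT

A 6-joint arm with a two-finger parallel gripper is mounted at the origin on the work surface. World frame = base frame: x ahead of the robot, y to its left, z up, the work surface at z = 0. Lengths are in m, angles in rad, forces in N, time in s.
With the tool pointing down it reaches from about 0.375 to 0.975 m from the base axis. Payload 3.8 kg.
Tool frame: the origin (TCP) lies at the very end of the fingers, on their centre line; the grasp point (between the pads) lies behind it (bot.tcp_to_grasp is the y of the grasp point in the tool frame, in m); y points along the fingers, z is the direction in which the jaws open and shut, and the axes are right-handed (so a half turn about y gives the same grasp; the last joint's range is limited). The gripper opens to 85 mm and grips with 20 to 120 N. Pads are 22 mm wide; open, the fingers measure 114 mm over their backs; the gripper's body (76 mm by 85 mm) begins 54 mm behind the grasp point. The pads swing forward as they close: fully open they stand 13 mm farther back than shut.
Start: joints at [-1.218, 0.264, 1.604, -0, 1.274, -0.037], TCP at [0.256, -0.624, 0.231] pointing down, gripper open.
Joint ranges: [-2.63, 2.63], [-0.94, 2.18], [0.31, 2.57], [-1.31, 4.45], [0, 2.66], [-2.55, 2.55]. Speed limits (rad/s): [2.57, 2.57, 3.14, 3.14, 3.14, 3.14].

INTERFACE

Orientations are given as a rotation vector (axis times angle).
In Python, from workcell import bot, optics, workorder gives the robot as it stands.
- The arm moves only by the shell command python3 -m handwheel 'ROWS' [FORCE]. ROWS is JSON, a list of rows, each a list of 7 numbers: the shift along the tool's x, y, z in m, then the turn, a rotation vector about the tool's x, y, z in rad, then the opening, from 0 (shut) to 1 (fully open). A call has 1 to 8 rows; each row shifts and turns the commanded pose from where the row before left it, along the tool's axes as they then stand; what a row does not reach is not made up. A row lasts 1/8 s, in which the tool goes at most 62.5 mm and 10.7 degrees, less where a joint would pass 70% of its speed; a pose out of reach is approached as far as the arm can. A call with a gripper value outside its range is refused whole. The fingers move at their own pace and stop on an object; FORCE is the grip in N (left out, the last holds). Time passes only in rows, so rows that do not move let the fingers close. It gives the time, the measured TCP pose, the force and the opening at its end, in the units of the state.
- bot.read_state(): the state, without advancing time (a new reading comes with each control period).
- optics.read_camera(name): name is "scene" or "top" or "wrist"; returns a dict with "image" (400x640x3 uint8, red, green, blue), "z_map" (400x640 float32, m along the optical axis (not along the pixel's ray), 0 where there is no reading), "mtx" (3x3 intrinsics, pixels), "world_from_camera" (4x4, takes a point from camera to world coordinates); the wrist camera has in their place "hand_eye" (4x4, takes a point from camera to tool coordinates, whose origin is the TCP and whose axes are the tool frame's). Camera axes: x right, y down, z forward; pixel columns grow to the right and rows downward; lengths in m; the calibration is good to about 2 mm. The wrist camera is an equidistant fisheye: a pixel r from the principal point sees the ray r / f radians off the axis. A picture is of the moment at which its call begins: read the wrist's pose just before it.
- workorder.finish_job(): hands the job in, once; it reports no verdict.
The state is a dict: "time": time; "q": joint angles; "joint_vel": joint speeds; "joint_torque": joint torques, N m; "tool_pos": TCP position; "tcp_rot": TCP orientation; "wrist_force": force on the tool from outside, world axes, zero at the start; "torque": the same for the moment, N m; "width": opening from 0.0 (shut) to 1.0 (fully open).
Only numpy, scipy, OpenCV 4.12 (cv2) and the standard library are available. Lean on these libraries where they do the work, as an engineer would, in place of code of your own. Each camera call takes 0.05 s, during which the arm holds its last target.

TASK

The sprung track tensioner of the model crawler is mounted on a test plate. With closed fingers push the post on its idler wheel round (do not grip it) until the arm is hard up against the rubber bump stop, keep it pressed there for about a second with roughly 18 N on the post (never more than 25 N) while you note where the pointer stands on the scale, then ease it all the way back to rest without letting it snap back. Then take the marker hand by its knob, set it to the place on the scale where the pointer stood, and let go; leave the other things on the bench alone.

Things in the scene. Friction and masses are not known exactly. Their poses are not given: they have to be found in the camera images.
- gauge: grey-painted test plate fixed to the bench, 12 mm thick, carrying the parts below. Origin on the pivot axis (vertical pin, 22 mm diameter, top 64 mm above the bench) at the plate's underside; z up; +x from the pivot to the middle of the white arc scale. The plate spans x -45 to +230 mm, y -135 to +135 mm
- scale_zero (a point): zero of the white arc scale, 158 mm from the pivot axis, in the direction -0.45 rad from the gauge's +x, 14 mm above the bench. The scale is an arc about the pivot, radius 142 to 174 mm; ticks every 0.04 rad (each fifth longer) up to 1.0 rad, growing counter-clockwise seen from above
- idler_arm (a joint): sprung arm (dark steel, 16 mm wide, 31 to 41 mm above the bench) on the pivot: 0 = at rest, over the scale's zero; grows counter-clockwise seen from above, up to the bump stop. A spring pulls it to 0: square push at the post 4 N to start, plus 0.8 N per 0.1 rad, up to 11 N; anything more is the stop. Let go, it snaps back (over 3 rad/s)
- hub_post (a point): upright steel post, 14 mm diameter, 55 to 91 mm above the bench, on the idler wheel (48 mm diameter, 40 to 55 mm above the bench) at the arm's end, 110 mm from the pivot axis on the arm's centre line. The point lies on the post's axis, 78 mm above the bench. Push on its clockwise side to deflect the arm
- pointer_tip (a point): tip of the thin dark steel pointer (seen only, 3 mm wide) that carries the arm's centre line on over the scale, 168.5 mm from the pivot axis, 36 mm above the bench
- stop_post (a point): rubber bump stop, upright, 12 mm diameter, to 46 mm above the bench, clamped in a new place each time, 0.45 to 0.8 rad round from the arm's rest. Point on its axis, 36 mm above the bench. When the arm's counter-clockwise flank touches it, the arm's centre line runs parallel to this point's x axis, 14 mm to its -y side, and the post is 65 mm out along it
- marker (a joint): marker hand: thin brass hand on the same pivot, low over the plate, passing freely under the arm; same zero and sense as the arm, so equal values mean the same place on the scale. Range -0.05 to 1.0 rad, starts at 0 to 0.2; light friction (under 1 N at the knob) holds it where it is left
- marker_knob (a point): upright knob at the end of the marker hand, 16 mm diameter, from 15 to 53 mm above the bench, 195 mm from the pivot axis. The point lies on its axis, 38 mm above the bench
- marker_tip (a point): the reading point of the marker hand (centre line) over the scale, 168.5 mm from the pivot axis, 17.5 mm above the bench
- screwdriver: bystander: screwdriver, 170 mm long, lying on the bench beside the plate; origin at its middle, underneath. Do not disturb
- pot: bystander: small jar, 44 mm diameter, 50 mm high, standing on the bench beside the plate; origin at the centre of its underside. Do not disturb
- spare_wheel: bystander: spare road wheel lying flat on the bench, 48 mm diameter, 21 mm high; origin at the centre of its underside. Do not disturb

How it is judged:
On the way, in this order (a step that is already met when the one before it is completed fails the run):
1. the arm is held still against the bump stop, with 13 to 26 N of the fingers on it (contact force between the fingers and gauge above 13 N and velocity of joint idler_arm between -0.1 and 0.1 rad/s and y of pointer_tip in the frame of stop_post above -0.0185 m), for 0.5 s.
2. the arm is back at rest (within 0.03 rad) (value of joint idler_arm below 0.03 rad), for 0.2 s.
At the end, for the whole second after the job is handed in: the marker hand's tip stands within about 4.5 mm (0.027 rad, two thirds of a scale division) of where the pointer stood with the arm against the bump stop, at rest and let go; the arm is back at rest (below 0.03 rad) (y of marker_tip in the frame of stop_post between -0.0182 and -0.0088 m and x of marker_tip in the frame of stop_post above 0 m and value of joint idler_arm below 0.03 rad and velocity of joint marker between -0.02 and 0.02 rad/s); the robot touches nothing.
It fails at once if more than 26 N of the fingers on the deflected arm (contact force between the fingers and gauge above 26 N and value of joint idler_arm above 0.05 rad).
It fails at once if the arm snaps back (faster than 3 rad/s) (velocity of joint idler_arm below -3 rad/s).
It fails at once if a bystander is moved by more than 20 mm (distance of any of screwdriver, pot, spare_wheel from where it was at the start of the episode above 0.02 m).
It also fails if it takes over 72 s, if anything falls off the work surface, if the arm or the gripper's body presses on something with over 40 N, if the wrist force passes 120 N, or if a joint passes its speed limit or range.

## Working session

There is one attempt and no reset: what is moved stays moved. The work goes in short steps, Python scripts to look and compute and a shell command to move; the robot and the scene stay as the last step left them, time stands still between calls to the robot, and variables do not carry over. Pictures are saved under pics/ and viewed, and the job is handed in when it is done.

```bash
ls; mkdir -p pics; python3 - <<'E'
from workcell import bot, optics
import cv2
print(bot.read_state(), bot.tcp_to_grasp)
for n in ("scene","top"):
    d=optics.read_camera(n)
    cv2.imwrite(f"pics/{n}0.png",d["image"][:,:,::-1])
    print(n,d["mtx"],d["world_from_camera"])
E
```

```text
pics
{'time': 0.0, 'q': array([-1.21789741e+00,  2.64765132e-01,  1.60542747e+00,  4.61462525e-07,
        1.27369911e+00, -3.68691270e-02]), 'joint_vel': array([-0.00010746,  0.00057896,  0.00011928,  0.00088413,  0.00171081,
        0.00070892]), 'joint_torque': array([ 1.52395474e-03, -5.15103328e+01, -3.67310214e+01, -1.03475790e-05,
        1.26638927e-02, -4.22573908e-05]), 'tool_pos': array([ 0.25623776, -0.62365367,  0.22992509]), 'tcp_rot': array([-0.39669971,  2.01018337, -2.00553659]), 'wrist_force': array([-0.13236823, -0.00212528,  0.15248046]), 'torque': array([-0.0055582 ,  0.06351918,  0.03384739]), 'width': 1.000815780019603} -0.0187
scene [[364.334671     0.         317.55490625]
 [  0.         364.334671   196.11751564]
 [  0.           0.           1.        ]] [[ 0.1194417   0.74363399 -0.65783141  1.11979696]
 [ 0.99279112 -0.09611285  0.07161086 -0.03840255]
 [-0.00997379 -0.6616425  -0.74975311  0.71714846]
 [ 0.          0.          0.          1.        ]]
top [[490.28834042   0.         321.29682917]
 [  0.         490.28834042 200.08532918]
 [  0.           0.           1.        ]] [[ 0.00147246 -0.9975818   0.06948656  0.45020942]
 [-0.99999645 -0.00131469  0.00231629  0.03792292]
 [-0.00221933 -0.06948972 -0.9975802   1.28881668]
 [ 0.          0.          0.          1.        ]]
```

View pics/scene0.png

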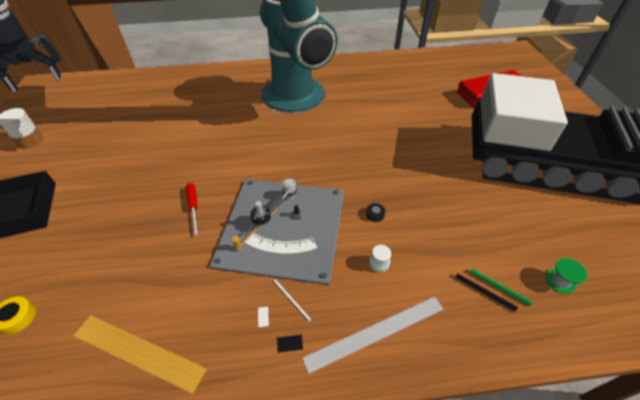

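View pics/top0.png

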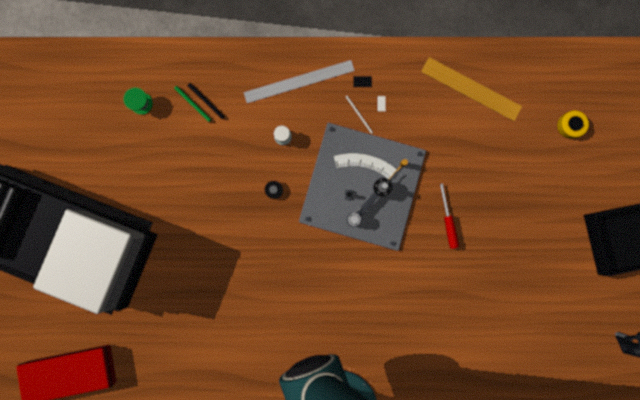

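Top view: the plate is at about (363,187), with the pivot at (355,219), wheel/post at (383,186), stop at (350,195) and brass knob at (404,163). The spare wheel (275,190), jar (283,135) and screwdriver (449,215) lie beside the plate. I'll enlarge this area.

```bash
python3 - <<'E'
from workcell import bot, optics
import cv2, numpy as np
t=optics.read_camera("top"); s=optics.read_camera("scene")
np.savez("cams.npz",ti=t["image"],tz=t["z_map"],tK=t["mtx"],tT=t["world_from_camera"],si=s["image"],sz=s["z_map"],sK=s["mtx"],sT=s["world_from_camera"])
cv2.imwrite("pics/topz.png",cv2.resize(t["image"][115:260,290:470,::-1],None,fx=4,fy=4,interpolation=cv2.INTER_CUBIC))
cv2.imwrite("pics/scenez.png",cv2.resize(s["image"][170:290,200:350,::-1],None,fx=5,fy=5,interpolation=cv2.INTER_CUBIC))
E
```

```text
(no output)
```

View pics/topz.png

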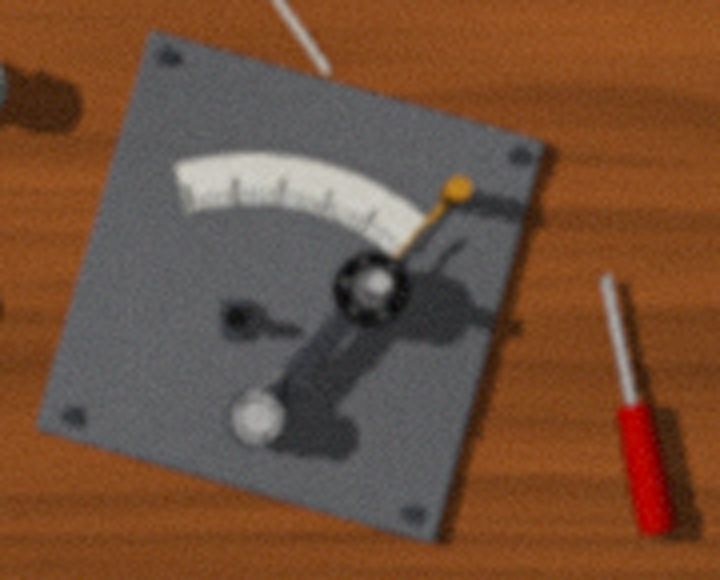

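View pics/scenez.png

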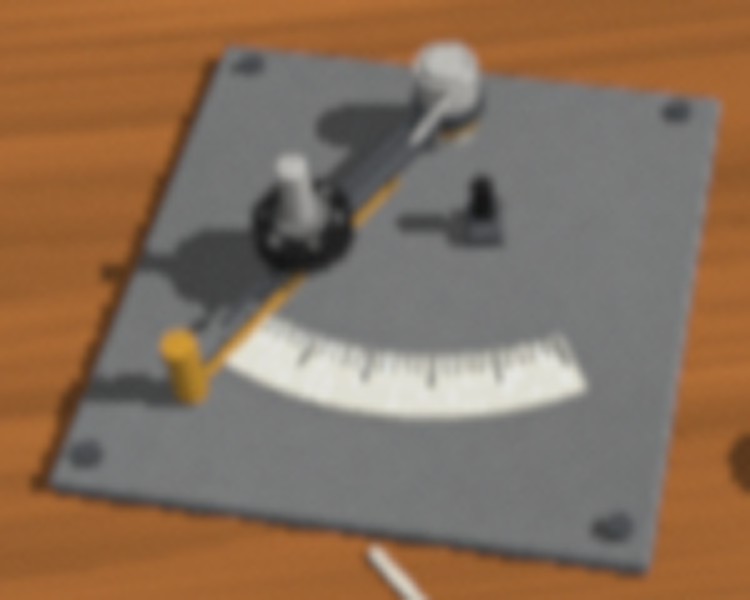

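Top zoom: pivot top at about (258,416), post top (379,283), stop top (238,313), knob (459,187), and the plate's four corners are visible. I'll fit the gauge pose from the corners and check it with the pins and the scene view.

```bash
cat > h.py <<'E'
import numpy as np, cv2
def ray(K,T,p,z):
    d=T[:3,:3]@np.linalg.solve(K,np.array([p[0],p[1],1.0])); o=T[:3,3]
    return o+d*(z-o[2])/d[2]
def kabsch2(A,B):
    A=np.array(A);B=np.array(B);a=A.mean(0);b=B.mean(0)
    c=A-a;d=B-b
    th=np.arctan2((c[:,0]*d[:,1]-c[:,1]*d[:,0]).sum(),(c*d).sum())
    R=np.array([[np.cos(th),-np.sin(th)],[np.sin(th),np.cos(th)]])
    t=b-R@a
    return th,t,(A@R.T+t-B)
E
python3 - <<'E'
from h import *
c=np.load("cams.npz")
tp=lambda p:((p[0]+.5)/4-.5+290,(p[1]+.5)/4-.5+115)
sp=lambda p:((p[0]+.5)/5-.5+200,(p[1]+.5)/5-.5+170)
M=[(.23,.135),(.23,-.135),(-.045,-.135),(-.045,.135)]
for nm,K,T,f,cor,feat in (("top",c["tK"],c["tT"],tp,[(153,33),(547,143),(438,542),(38,428)],dict(pivot=((258,413),.064),post=((380,281),.091),stop=((238,311),.046),knob=((459,186),.053))),
  ("scene",c["sK"],c["sT"],sp,[(648,570),(50,487),(229,45),(720,100)],dict(pivot=((446,55),.064),post=((291,163),.091),stop=((483,183),.046),knob=((178,342),.053)))):
    W=[ray(K,T,f(p),.012)[:2] for p in cor]
    th,t,r=kabsch2(M,W)
    print(nm,"th",th,"t",t,"res mm",np.round(r*1e3,1).tolist())
    R=np.array([[np.cos(th),-np.sin(th)],[np.sin(th),np.cos(th)]])
    for k,(p,z) in feat.items():
        w=ray(K,T,f(p),z)[:2]; g=R.T@(w-t)
        print(k,np.round(w,4),"g",np.round(g,4),"r",np.hypot(*g).round(4),"ang+.45",(np.arctan2(g[1],g[0])+.45).round(3))
E
```

```text
top th -0.2765874991062125 t [ 0.48756945 -0.04316075] res mm [[2.2, 0.1], [1.5, -0.8], [-2.0, 0.2], [-1.7, 0.5]]
pivot [ 0.4911 -0.0413] g [0.0029 0.0028] r 0.004 ang+.45 1.215
post [ 0.5713 -0.1146] g [ 0.1    -0.0459] r 0.11 ang+.45 0.02
stop [ 0.5565 -0.0299] g [0.0627 0.0315] r 0.0702 ang+.45 0.916
knob [ 0.6358 -0.1701] g [ 0.1772 -0.0816] r 0.1951 ang+.45 0.018
scene th -0.2787759208079439 t [ 0.4934632  -0.04116069] res mm [[0.8, 1.5], [-0.6, -1.5], [-0.3, -1.6], [0.1, 1.7]]
pivot [ 0.4865 -0.0408] g [-0.0068 -0.0016] r 0.007 ang+.45 -2.464
post [ 0.5713 -0.115 ] g [ 0.0951 -0.0495] r 0.1073 ang+.45 -0.03
stop [ 0.5564 -0.029 ] g [0.0572 0.029 ] r 0.0641 ang+.45 0.92
knob [ 0.6365 -0.1705] g [ 0.1731 -0.085 ] r 0.1928 ang+.45 -0.007
```

```bash
cat >> h.py <<'E'
from scipy.spatial.transform import Rotation as Ro
def rel(st,pos,yaw_x):
    """shift in tool axes & turn about tool y to bring the tool to pos with tool x at world yaw"""
    R=Ro.from_rotvec(st["tcp_rot"]).as_matrix()
    d=R.T@(np.array(pos)-st["tool_pos"])
    x=R[:,0]; cur=np.arctan2(x[1],x[0]); dy=(yaw_x-cur+np.pi)%(2*np.pi)-np.pi
    X=np.array([np.cos(yaw_x),np.sin(yaw_x),0]);Y=np.array([0,0,-1.]);Rt=np.c_[X,Y,np.cross(X,Y)]
    return d,dy,Ro.from_matrix(R.T@Rt).as_rotvec()
def show(st):
    R=Ro.from_rotvec(st["tcp_rot"]).as_matrix()
    print("t",round(st["time"],3),"p",np.round(st["tool_pos"],4),"yawx",np.arctan2(R[1,0],R[0,0]).round(3),"F",np.round(st["wrist_force"],2),"w",round(st["width"],3),"q6",st["q"][5].round(3))
E
python3 - <<'E'
from h import *; from workcell import bot
s=bot.read_state(); print(Ro.from_rotvec(s["tcp_rot"]).as_matrix().round(3)); show(s)
for yaw in (0.844,0.844-np.pi): print(rel(s,(0.5713-.665*.035,-.1148-.747*.035,.15),yaw))
E
```

```text
[[-0.925 -0.001  0.38 ]
 [-0.38   0.001 -0.925]
 [-0.    -1.    -0.001]]
t 0.2 p [ 0.2563 -0.6239  0.2304] yawx -2.752 F [ 0.35 -0.8  -0.09] w 1.001 q6 -0.037
(array([-0.45334616,  0.08093411, -0.3358045 ]), np.float64(-2.687370173388042), array([5.19727783e-04, 2.68736957e+00, 1.95084943e-03]))
(array([-0.45334616,  0.08093411, -0.3358045 ]), np.float64(0.45422248020175093), array([ 1.42681670e-03, -4.54222363e-01, -3.80119690e-04]))
```

```bash
python3 -m handwheel '[[-0.045,0,-0.034,0,0,0,0],[-0.045,0,-0.034,0,0,0,0],[-0.045,0,-0.034,0,0,0,0],[-0.045,0,-0.034,0,0,0,0],[-0.045,0,-0.034,0,0,0,0],[-0.045,0,-0.034,0,0,0,0],[-0.045,0,-0.034,0,0,0,0],[-0.045,0,-0.034,0,0,0,0]]' 40
python3 -m handwheel '[[-0.045,0,-0.034,0,0,0,0],[-0.045,0,-0.034,0,0,0,0],[0,0,0,0,-0.15,0,0],[0,0,0,0,-0.15,0,0],[0,0,0,0,-0.15,0,0],[0,0,0,0,0,0,0]]'
python3 - <<'E'
from h import *; from workcell import bot,optics
s=bot.read_state(); show(s); print(rel(s,(0.5713-.665*.035,-.1148-.747*.035,.075),.844-np.pi))
w=optics.read_camera("wrist"); print(w["mtx"],w["hand_eye"]); cv2.imwrite("pics/w1.png",w["image"][:,:,::-1])
E
```

```text
time: 1.2
tool_pos: [0.4867, -0.2343, 0.2313]
tcp_rot: [-0.396, 2.007, -2.008]
wrist_force: [0.8, -0.3, -0.7]
width: 0.005
time: 1.95
tool_pos: [0.5434, -0.1387, 0.2311]
tcp_rot: [-0.769, 1.725, -1.725]
wrist_force: [0.3, 0.8, 0.8]
width: 0.0
t 1.95 p [ 0.5434 -0.1387  0.2311] yawx -2.303 F [0.34 0.76 0.81] w 0.0 q6 0.438
(array([-0.00144872,  0.15608044,  0.00495873]), np.float64(0.005624628804002718), array([ 0.00031728, -0.00562465,  0.00014376]))
[[309.70691629   0.         320.38249502]
 [  0.         309.70691629 205.76603451]
 [  0.           0.           1.        ]] [[ 5.46744455e-04  9.52048641e-01  3.05946214e-01 -7.85739085e-02]
 [-8.23776913e-06 -3.05946255e-01  9.52048785e-01 -1.42477730e-01]
 [ 9.99999851e-01 -5.23047708e-04 -1.59431662e-04  3.53711489e-04]
 [ 0.00000000e+00  0.00000000e+00  0.00000000e+00  1.00000000e+00]]
```

View pics/w1.png

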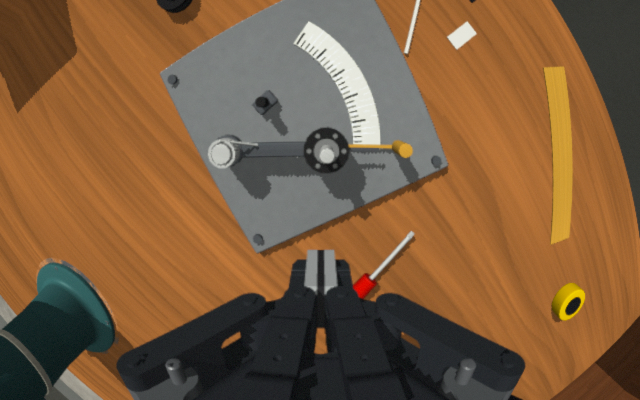

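The wrist picture shows the pivot top at (222,152), post top (327,156), stop top (263,101) and knob (404,149), with the closed fingertips at (320,255). The scale is sharp. I'll cast these rays.

```bash
cat >> h.py <<'E'
def wray(w,st,p,z):
    K=w["mtx"];a=(p[0]-K[0,2])/K[0,0];b=(p[1]-K[1,2])/K[1,1];r=np.hypot(a,b)
    v=np.array([np.sin(r)*a/r,np.sin(r)*b/r,np.cos(r)])
    R=Ro.from_rotvec(st["tcp_rot"]).as_matrix();H=w["hand_eye"]
    d=R@H[:3,:3]@v;o=R@H[:3,3]+st["tool_pos"]
    return o+d*(z-o[2])/d[2]
E
python3 - <<'E'
from h import *; from workcell import bot,optics
s=bot.read_state(); w=optics.read_camera("wrist")
F=dict(pivot=((222,151),.064),post=((327,155),.091),stop=((263,101),.046),knob=((404,148.5),.053),c0=((161,72),.012),c1=((257,253),.012),c2=((448,165),.012),zero=((358,144),.014))
P={k:wray(w,s,p,z)[:2] for k,(p,z) in F.items()}
for k,v in P.items(): print(k,v.round(4),"r",np.hypot(*(v-P["pivot"])).round(4),"ang",np.arctan2(*(v-P["pivot"])[::-1]).round(4))
cv2.imwrite("pics/w1z.png",cv2.resize(w["image"][10:170,200:420,::-1],None,fx=3.6,fy=3.6,interpolation=cv2.INTER_CUBIC))
E
```

```text
pivot [ 0.4938 -0.0419] r 0.0 ang 0.0
post [ 0.5727 -0.1158] r 0.1081 ang -0.7528
stop [ 0.5584 -0.0327] r 0.0652 ang 0.1404
knob [ 0.636  -0.1692] r 0.1909 ang -0.7306
c0 [0.4882 0.0963] r 0.1383 ang 1.6111
c1 [ 0.4124 -0.1595] r 0.1431 ang -2.1763
c2 [ 0.6729 -0.2342] r 0.2628 ang -0.8209
zero [ 0.6021 -0.1397] r 0.1459 ang -0.7348
```

View pics/w1z.png

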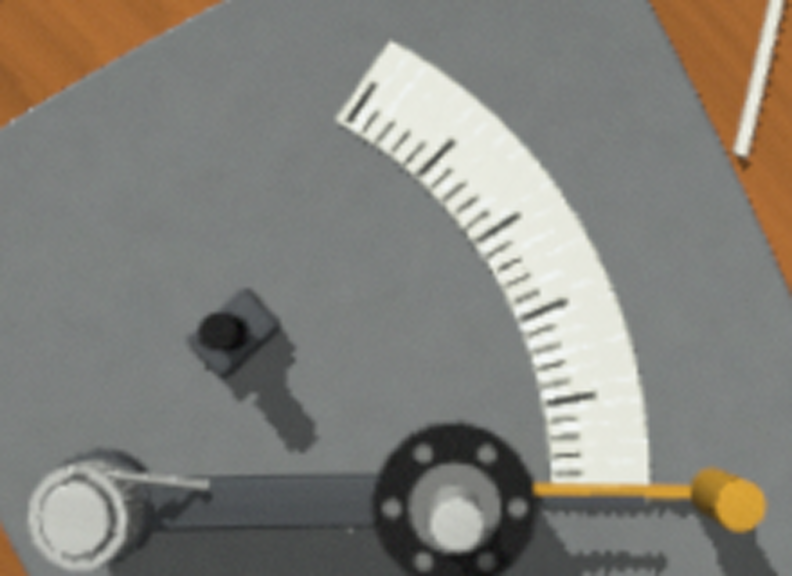

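```bash
python3 -m handwheel '[[0,0.04,0.001,0,-0.005,0,0],[0,0.04,0.001,0,0,0,0],[0,0.04,0.002,0,0,0,0],[0,0.025,0,0,0,0,0],[0,0.012,0,0,0,0,0],[0,0,0,0,0,0,0]]'
python3 - <<'E'
from h import *; from workcell import bot,optics
s=bot.read_state(); show(s); print(rel(s,(0.572-.665*.018,-.115-.747*.018,.073),.844-np.pi))
w=optics.read_camera("wrist"); cv2.imwrite("pics/w2.png",w["image"][:,:,::-1])
E
```

```text
time: 2.8
tool_pos: [0.5461, -0.1415, 0.0737]
tcp_rot: [-0.774, 1.723, -1.721]
wrist_force: [-0.1, -0.6, 0.9]
width: 0.004
t 2.8 p [ 0.5461 -0.1415  0.0737] yawx -2.298 F [-0.06 -0.57  0.93] w 0.004 q6 0.429
(array([-0.01900562,  0.00071814,  0.00177865]), np.float64(0.00020118433242588551), array([ 0.00131181, -0.00020156,  0.00057215]))
```

View pics/w2.png

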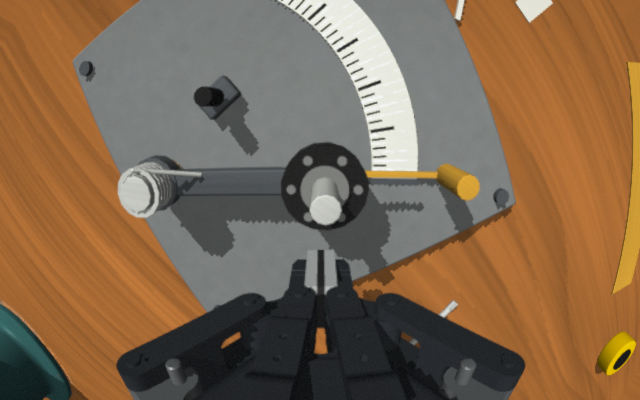

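```bash
python3 -m handwheel '[[-0.008,0,0.001,0,0,0,0],[-0.007,0,0.001,0,0,0,0],[-0.003,0,0,0,0,0,0],[0,0,0,0,0,0,0]]'
python3 -m handwheel '[[-0.0044,0,0.0006,0,-0.04,0,0],[-0.0044,0,0.0006,0,-0.04,0,0],[0,0,0,0,0,0,0]]'
python3 - <<'E'
from h import *; from workcell import bot,optics
s=bot.read_state(); show(s); print(np.arctan2(s["tool_pos"][1]+.042,s["tool_pos"][0]-.4905))
w=optics.read_camera("wrist"); cv2.imwrite("pics/w3.png",w["image"][:,:,::-1])
E
```

```text
time: 3.35
tool_pos: [0.5605, -0.1299, 0.075]
tcp_rot: [-0.774, 1.719, -1.722]
wrist_force: [-1.3, -3.1, 2.4]
width: -0.004
time: 3.72
tool_pos: [0.567, -0.1236, 0.0745]
tcp_rot: [-0.831, 1.666, -1.667]
wrist_force: [-1.9, -4.2, 3.4]
width: 0.004
t 3.725 p [ 0.567  -0.1236  0.0745] yawx -2.216 F [-1.92 -4.18  3.36] w 0.004 q6 0.388
-0.817989968911342
```

View pics/w3.png

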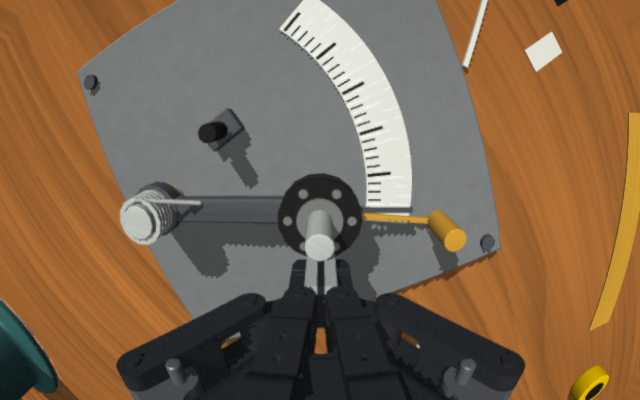

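The fingers touch the post at (320,245), centred, and the pointer has moved just off the marker at (385,208). I'll continue round the arc.

```bash
python3 -m handwheel '[[-0.0044,0,0.0006,0,-0.04,0,0],[-0.0044,0,0.0006,0,-0.04,0,0],[-0.0044,0,0.0006,0,-0.04,0,0],[-0.0044,0,0.0006,0,-0.04,0,0],[-0.0044,0,0.0006,0,-0.04,0,0],[-0.0044,0,0.0006,0,-0.04,0,0],[-0.0044,0,0.0006,0,-0.04,0,0]]'
cat > look.py <<'E'
from h import *; from workcell import bot,optics
import sys
L=[]
for i in range(3):
    w=optics.read_camera("wrist"); L.append(bot.read_state())
s=L[-1]; show(s); F=np.mean([l["wrist_force"] for l in L],0); R=Ro.from_rotvec(s["tcp_rot"]).as_matrix()
p=s["tool_pos"]-np.array([.4905,-.042,0]); yaw=np.arctan2(R[1,0],R[0,0])
print("meanF",F.round(2),"tool",(R.T@F).round(2),"norm",np.linalg.norm(F).round(2)); q=R.T@p; print("radial(z)",q[2].round(4),"tang(-x)",-q[0].round(4),"arm if touching",(yaw+np.pi-np.pi/2+.727).round(3))
cv2.imwrite(f"pics/{sys.argv[1]}.png",w["image"][:,:,::-1])
E
python3 look.py w4
```

```text
time: 4.65
tool_pos: [0.5858, -0.0999, 0.0744]
tcp_rot: [-1.015, 1.471, -1.474]
wrist_force: [-1.8, -7.0, 4.3]
width: 0.003
t 4.8 p [ 0.5859 -0.0998  0.0744] yawx -1.936 F [-0.94 -6.92  3.67] w -0.001 q6 0.157
meanF [-1.23 -7.23  3.18] tool [ 7.19 -3.17  1.44] norm 7.99
radial(z) 0.1098 tang(-x) -0.02 arm if touching 0.362
```

View pics/w4.png

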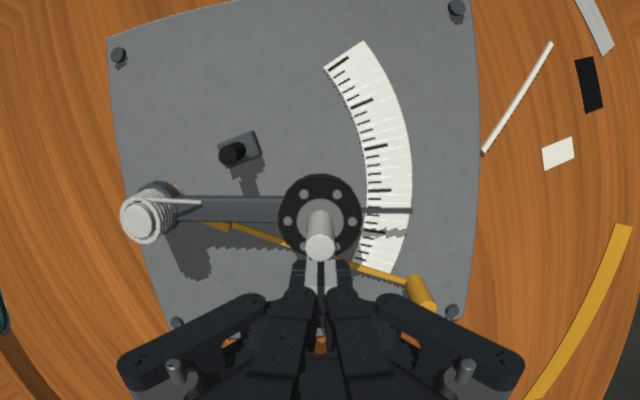

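The pointer is at (392,210), near the 0.36 mark, with a force of about 7 N as expected.

```bash
python3 -m handwheel '[[-0.0044,0,0.0006,0,-0.04,0,0],[-0.0044,0,0.0006,0,-0.04,0,0],[-0.0044,0,0.0006,0,-0.04,0,0],[-0.0044,0,0.0006,0,-0.04,0,0],[-0.0044,0,0.0006,0,-0.04,0,0],[-0.0044,0,0.0006,0,-0.04,0,0],[0,0,0,0,0,0,0]]'
python3 look.py w5
```

```text
time: 5.68
tool_pos: [0.5966, -0.0759, 0.0744]
tcp_rot: [-1.148, 1.299, -1.303]
wrist_force: [-0.1, -9.0, 3.1]
width: -0.001
t 5.825 p [ 0.5966 -0.0761  0.0744] yawx -1.696 F [-0.03 -8.15  1.19] w 0.001 q6 -0.04
meanF [-0.23 -8.54  2.02] tool [ 8.51 -2.    0.85] norm 8.78
radial(z) 0.1096 tang(-x) -0.0207 arm if touching 0.601
```

View pics/w5.png

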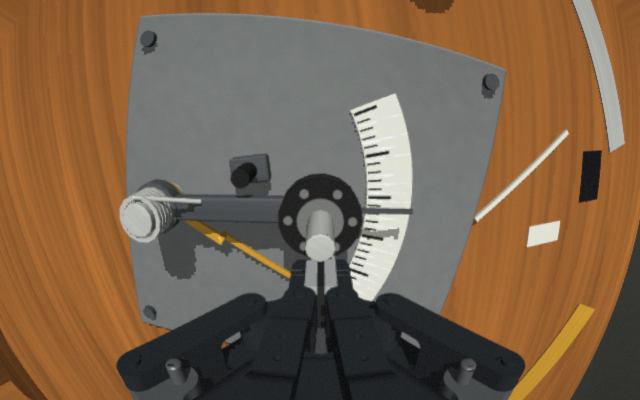

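The stop (243,175) is about 8 px (~5 mm, 0.07 rad) from the arm flank. I'll go on in small steps.

```bash
python3 -m handwheel '[[-0.0033,0,0.0004,0,-0.03,0,0],[-0.0022,0,0.0003,0,-0.02,0,0],[0,0,0,0,0,0,0]]'
python3 look.py w6
python3 -m handwheel '[[-0.0011,0,0.0001,0,-0.01,0,0],[0,0,0,0,0,0,0]]'
python3 look.py w7
```

```text
time: 6.2
tool_pos: [0.5981, -0.0708, 0.0744]
tcp_rot: [-1.173, 1.262, -1.267]
wrist_force: [-0.1, -9.9, 1.2]
width: 0.0
t 6.35 p [ 0.5981 -0.0709  0.0744] yawx -1.646 F [ 0.89 -9.38  2.04] w 0.001 q6 -0.081
meanF [ 0.39 -9.36  2.32] tool [ 9.31 -2.3   1.1 ] norm 9.65
radial(z) 0.1096 tang(-x) -0.0209 arm if touching 0.651
time: 6.6
tool_pos: [0.5983, -0.0699, 0.0745]
tcp_rot: [-1.178, 1.255, -1.26]
wrist_force: [1.1, -9.0, 0.9]
width: 0.001
t 6.75 p [ 0.5984 -0.0699  0.0745] yawx -1.637 F [ 0.58 -9.71  1.29] w -0.0 q6 -0.089
meanF [ 0.82 -9.75  1.47] tool [ 9.68 -1.44  1.46] norm 9.89
radial(z) 0.1096 tang(-x) -0.0209 arm if touching 0.661
```

```bash
python3 -m handwheel '[[-0.0011,0,0.0001,0,-0.01,0,0],[0,0,0,0,0,0,0]]'
python3 look.py w8
python3 -m handwheel '[[-0.0008,0,0.0001,0,0,0,0],[0,0,0,0,0,0,0]]'
python3 look.py w9
```

```text
time: 7.0
tool_pos: [0.5986, -0.0688, 0.0744]
tcp_rot: [-1.183, 1.247, -1.253]
wrist_force: [1.4, -9.5, 1.4]
width: -0.001
t 7.15 p [ 0.5986 -0.0688  0.0745] yawx -1.627 F [ 0.68 -9.6   1.97] w -0.002 q6 -0.097
meanF [ 1.51 -9.75  1.5 ] tool [ 9.66 -1.47  2.05] norm 9.98
radial(z) 0.1096 tang(-x) -0.021 arm if touching 0.671
time: 7.4
tool_pos: [0.5987, -0.068, 0.0744]
tcp_rot: [-1.183, 1.247, -1.253]
wrist_force: [0.7, -9.0, 1.9]
width: -0.0
t 7.55 p [ 0.5987 -0.068   0.0744] yawx -1.626 F [ 1.49 -9.54  1.33] w 0.001 q6 -0.096
meanF [ 0.84 -9.93  1.4 ] tool [ 9.87 -1.37  1.4 ] norm 10.07
radial(z) 0.1097 tang(-x) -0.0202 arm if touching 0.671
```

View pics/w9.png

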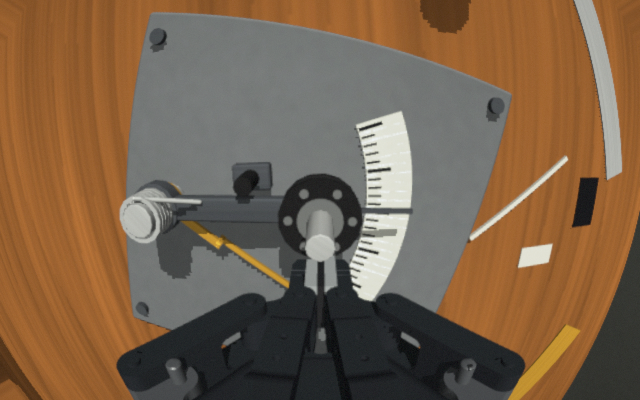

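The stop (246,180) is now nearly on the arm flank. Steps of about 0.8 mm from here.

```bash
python3 -m handwheel '[[-0.0008,0,0,0,-0.007,0,0],[0,0,0,0,0,0,0]]'
python3 -m handwheel '[[-0.0008,0,0,0,-0.007,0,0],[0,0,0,0,0,0,0]]'
python3 look.py w10
```

```text
time: 7.8
tool_pos: [0.5989, -0.0673, 0.0745]
tcp_rot: [-1.186, 1.242, -1.248]
wrist_force: [1.1, -9.7, 1.9]
width: -0.005
time: 8.05
tool_pos: [0.599, -0.0665, 0.0745]
tcp_rot: [-1.189, 1.237, -1.243]
wrist_force: [2.3, -10.2, 0.9]
width: -0.003
t 8.2 p [ 0.599  -0.0665  0.0744] yawx -1.613 F [ 1.45 -9.26  1.8 ] w -0.0 q6 -0.107
meanF [ 1.38 -9.78  1.11] tool [ 9.72 -1.08  1.79] norm 9.94
radial(z) 0.1096 tang(-x) -0.0202 arm if touching 0.685
```

```bash
python3 -m handwheel '[[-0.0008,0,0,0,-0.007,0,0],[0,0,0,0,0,0,0]]'
python3 -m handwheel '[[-0.0008,0,0,0,-0.007,0,0],[0,0,0,0,0,0,0]]'
python3 look.py w11
```

```text
time: 8.45
tool_pos: [0.5992, -0.0657, 0.0745]
tcp_rot: [-1.193, 1.231, -1.238]
wrist_force: [2.4, -9.2, 0.8]
width: 0.002
time: 8.7
tool_pos: [0.5993, -0.0649, 0.0745]
tcp_rot: [-1.196, 1.226, -1.233]
wrist_force: [1.5, -10.3, 1.0]
width: 0.002
t 8.85 p [ 0.5994 -0.065   0.0745] yawx -1.599 F [  1.86 -10.62   0.83] w 0.001 q6 -0.118
meanF [  2.35 -10.22   0.5 ] tool [10.15 -0.46  2.63] norm 10.5
radial(z) 0.1097 tang(-x) -0.0201 arm if touching 0.699
```

```bash
python3 -m handwheel '[[-0.0008,0,0,0,-0.007,0,0],[0,0,0,0,0,0,0]]'; python3 look.py w12
```

```text
time: 9.1
tool_pos: [0.5995, -0.0642, 0.0745]
tcp_rot: [-1.199, 1.22, -1.228]
wrist_force: [2.5, -10.2, 1.1]
width: -0.001
t 9.25 p [ 0.5995 -0.0642  0.0745] yawx -1.592 F [  2.67 -10.36   0.14] w -0.001 q6 -0.124
meanF [  2.27 -10.29   0.16] tool [10.24 -0.12  2.49] norm 10.53
radial(z) 0.1097 tang(-x) -0.0202 arm if touching 0.706
```

View pics/w12.png

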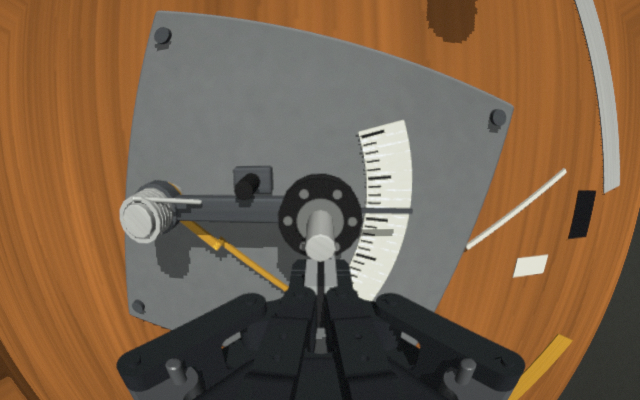

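```bash
python3 -m handwheel '[[-0.0008,0,0,0,-0.007,0,0],[0,0,0,0,0,0,0]]'; python3 look.py w13
```

```text
time: 9.5
tool_pos: [0.5996, -0.0637, 0.0745]
tcp_rot: [-1.203, 1.215, -1.223]
wrist_force: [2.5, -10.4, 0.5]
width: 0.001
t 9.65 p [ 0.5996 -0.0637  0.0745] yawx -1.585 F [  2.59 -10.32   0.4 ] w -0.001 q6 -0.13
meanF [  2.61 -10.48   0.22] tool [10.45 -0.18  2.75] norm 10.81
radial(z) 0.1097 tang(-x) -0.0204 arm if touching 0.713
```

```bash
python3 -m handwheel '[[-0.0008,0,0,0,-0.004,0,0],[0,0,0,0,0,0,0]]'; python3 look.py w14
```

```text
time: 9.9
tool_pos: [0.5997, -0.0634, 0.0745]
tcp_rot: [-1.205, 1.211, -1.221]
wrist_force: [1.9, -13.1, 0.5]
width: -0.002
t 10.05 p [ 0.5997 -0.0635  0.0745] yawx -1.58 F [  2.7  -13.36  -0.69] w -0.0 q6 -0.132
meanF [  2.44 -13.26  -0.56] tool [13.23  0.62  2.56] norm 13.49
radial(z) 0.1097 tang(-x) -0.0207 arm if touching 0.717
```

```bash
python3 -m handwheel '[[-0.0006,0,0,0,0,0,0],[0,0,0,0,0,0,0]]'; python3 look.py w15
```

```text
time: 10.3
tool_pos: [0.5997, -0.0633, 0.0746]
tcp_rot: [-1.206, 1.211, -1.222]
wrist_force: [2.7, -13.2, 0.1]
width: 0.002
t 10.45 p [ 0.5997 -0.0633  0.0746] yawx -1.58 F [  2.53 -13.99   0.2 ] w 0.002 q6 -0.131
meanF [  2.63 -14.33  -0.34] tool [14.3   0.42  2.76] norm 14.57
radial(z) 0.1097 tang(-x) -0.0206 arm if touching 0.718
```

The force is rising at the stop, so that is contact. I'll bring it up to about 18 N.

```bash
python3 -m handwheel '[[-0.0007,0,0,0,0,0,0],[0,0,0,0,0,0,0]]'; python3 look.py w16
```

```text
time: 10.7
tool_pos: [0.5997, -0.0632, 0.0745]
tcp_rot: [-1.206, 1.21, -1.222]
wrist_force: [2.2, -16.9, -0.7]
width: 0.0
t 10.85 p [ 0.5997 -0.0631  0.0745] yawx -1.58 F [  2.64 -15.19  -0.9 ] w 0.003 q6 -0.13
meanF [  2.72 -15.41  -0.77] tool [15.38  0.87  2.86] norm 15.67
radial(z) 0.1097 tang(-x) -0.0205 arm if touching 0.718
```

```bash
python3 -m handwheel '[[-0.0004,0,0,0,0,0,0],[0,0,0,0,0,0,0]]'; python3 look.py w17
```

```text
time: 11.1
tool_pos: [0.5997, -0.0631, 0.0745]
tcp_rot: [-1.207, 1.21, -1.222]
wrist_force: [2.5, -16.1, -0.4]
width: 0.0
t 11.25 p [ 0.5998 -0.0631  0.0746] yawx -1.58 F [  3.4  -17.39  -0.67] w 0.005 q6 -0.13
meanF [  3.2  -17.    -0.21] tool [16.97  0.33  3.36] norm 17.3
radial(z) 0.1098 tang(-x) -0.0205 arm if touching 0.718
```

```bash
python3 -m handwheel '[[-0.0003,0,0,0,0,0,0],[0,0,0,0,0,0,0],[0,0,0,0,0,0,0],[0,0,0,0,0,0,0],[0,0,0,0,0,0,0],[0,0,0,0,0,0,0],[0,0,0,0,0,0,0],[0,0,0,0,0,0,0]]'; python3 look.py w18
python3 - <<'E'
from h import *; from workcell import optics
import numpy as np
w=optics.read_camera("wrist");s=optics.read_camera("scene")
from workcell import bot; st=bot.read_state()
np.savez("hold.npz",wi=w["image"],mtx=w["mtx"],he=w["hand_eye"],si=s["image"],K=s["mtx"],T=s["world_from_camera"],p=st["tool_pos"],r=st["tcp_rot"])
cv2.imwrite("pics/hw.png",cv2.resize(w["image"][95:245,110:430,::-1],None,fx=2.5,fy=2.5,interpolation=cv2.INTER_CUBIC))
cv2.imwrite("pics/hwz.png",cv2.resize(w["image"][110:230,340:440,::-1],None,fx=5,fy=5,interpolation=cv2.INTER_CUBIC))
E
```

```text
time: 12.25
tool_pos: [0.5997, -0.063, 0.0745]
tcp_rot: [-1.207, 1.21, -1.223]
wrist_force: [2.4, -17.6, -0.5]
width: -0.006
t 12.4 p [ 0.5997 -0.063   0.0745] yawx -1.58 F [  3.15 -17.52  -0.26] w -0.004 q6 -0.129
meanF [  2.49 -17.6   -0.58] tool [17.57  0.71  2.64] norm 17.78
radial(z) 0.1097 tang(-x) -0.0205 arm if touching 0.718
```

View pics/hw.png

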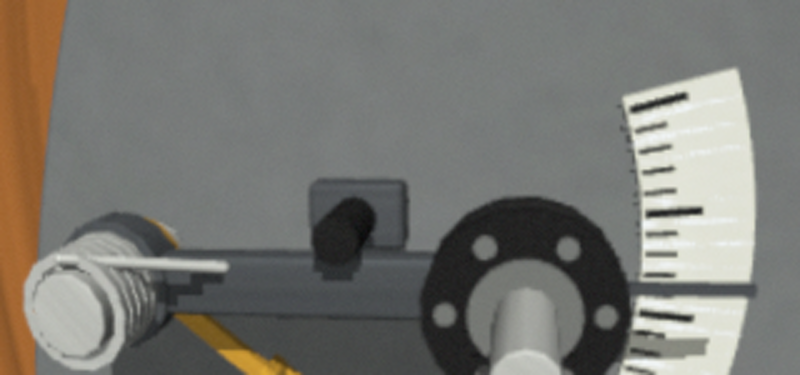

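View pics/hwz.png

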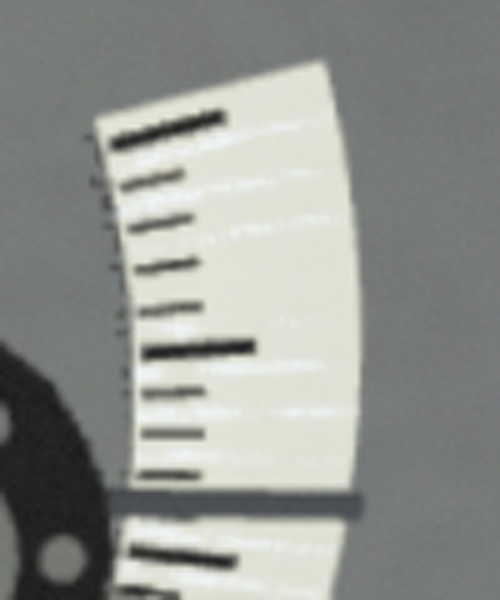

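In the zoom the pointer crosses at (245,503), between the long 0.6 tick (183,557) and the 0.68 tick (170,475). I'll correct the parallax by casting the pointer and the ticks at their own heights. Then I'll ease back.

```bash
cat > meas.py <<'E'
from h import *
from scipy.optimize import least_squares
f=np.load("hold.npz"); w=dict(mtx=f["mtx"],hand_eye=f["he"]); st=dict(tool_pos=f["p"],tcp_rot=f["r"])
o=lambda p:((p[0]+.5)/5-.5+340,(p[1]+.5)/5-.5+110)
C=lambda p,z:wray(w,st,o(p),z)[:2]
# tick segments (in, out) & values
T={1.0:((113,144),(224,117)),.96:((122,187),(184,175)),.92:((130,229),(193,218)),.88:((136,269),(201,262)),.84:((139,312),(202,306)),.8:((143,353),(256,346)),.76:((141,394),(205,391)),.72:((142,434),(204,433)),.68:((139,475),(201,475)),.6:((131,551),(236,562))}
S={v:[C(p,.014) for p in ab] for v,ab in T.items()}
# fit pivot and zero direction: tick centre-lines pass through the pivot at ang0+v ; inner ends r≈142+
def res(x):
    out=[]
    for v,pts in S.items():
        d=np.array([np.cos(x[2]+v),np.sin(x[2]+v)])
        for p in pts: q=p-x[:2]; out.append(d[0]*q[1]-d[1]*q[0])
    return np.array(out)
piv=wray(w,st,(110+(68+.5)/2.5-.5,95+(308+.5)/2.5-.5),.064)[:2]
print("pivot direct",piv)
def res2(x): return np.r_[res(x),(x[:2]-piv)*.3]
r=least_squares(res2,[.4905,-.042,-.727]); print(r.x,"res mm",(res(r.x)*1e3).round(2))
print("inner radii",[np.hypot(*(s[0]-r.x[:2])).round(4) for s in S.values()])
pt=[C(p,.036) for p in ((150,500),(250,503),(355,505))]
for p in pt: q=p-r.x[:2]; print("pointer",p.round(4),"r",np.hypot(*q).round(4),"val",(np.arctan2(q[1],q[0])-r.x[2]).round(4))
d=pt[2]-pt[0]; print("line dir val",np.arctan2(d[1],d[0])-r.x[2])
s=wray(w,st,(110+(347+.5)/2.5-.5,95+(243+.5)/2.5-.5),.041)[:2]; q=s-r.x[:2]; print("stop?",s,np.hypot(*q))
E
python3 meas.py
```

```text
pivot direct [ 0.49094509 -0.04032904]
[ 0.49048095 -0.04076035 -0.74136947] res mm [ 0.18  0.09  0.01 -0.13 -0.04 -0.02  0.16 -0.06 -0.05 -0.05 -0.06  0.
 -0.1   0.12 -0.09  0.18 -0.31  0.14 -0.13  0.12]
inner radii [np.float64(0.1427), np.float64(0.1426), np.float64(0.1426), np.float64(0.1427), np.float64(0.1425), np.float64(0.1428), np.float64(0.1425), np.float64(0.1428), np.float64(0.1429), np.float64(0.1433)]
pointer [ 0.631  -0.0459] r 0.1407 val 0.7046
pointer [ 0.6439 -0.0465] r 0.1535 val 0.704
pointer [ 0.6578 -0.047 ] r 0.1674 val 0.7044
line dir val 0.703422143843768
stop? [ 0.55754225 -0.03225517] 0.06759848368692599
```

Parallax-corrected reading: 0.704 rad, with tip radius 167 mm against the 168.5 given and tick residuals under 0.3 mm. It was held at about 17.8 N. Now I'll ease it back.

```bash
python3 -m handwheel '[[0.002,0,0,0,0,0,0],[0.003,0,0,0,0.01,0,0],[0.0044,0,-0.0009,0,0.04,0,0],[0.0044,0,-0.0009,0,0.04,0,0],[0.0044,0,-0.0009,0,0.04,0,0],[0.0044,0,-0.0009,0,0.04,0,0],[0.0044,0,-0.0009,0,0.04,0,0],[0.0044,0,-0.0009,0,0.04,0,0]]'
python3 look.py w20
```

```text
time: 13.5
tool_pos: [0.5907, -0.0909, 0.0745]
tcp_rot: [-1.073, 1.396, -1.402]
wrist_force: [2.2, -9.1, 1.4]
width: -0.002
t 13.65 p [ 0.5907 -0.091   0.0745] yawx -1.831 F [ 0.88 -8.88  0.8 ] w 0.003 q6 0.068
meanF [ 1.34 -8.89  0.32] tool [ 8.24 -0.29  3.58] norm 8.99
radial(z) 0.1097 tang(-x) -0.0216 arm if touching 0.467
```

```bash
python3 -m handwheel '[[0.0044,0,-0.0009,0,0.04,0,0],[0.0044,0,-0.0009,0,0.04,0,0],[0.0044,0,-0.0009,0,0.04,0,0],[0.0044,0,-0.0009,0,0.04,0,0],[0.0044,0,-0.0009,0,0.04,0,0],[0.0044,0,-0.0009,0,0.04,0,0],[0.0044,0,-0.0009,0,0.04,0,0],[0.0044,0,-0.0009,0,0.04,0,0]]'
python3 look.py w21
```

```text
time: 14.65
tool_pos: [0.5701, -0.1198, 0.0744]
tcp_rot: [-0.874, 1.621, -1.625]
wrist_force: [0.9, -6.9, 2.4]
width: 0.003
t 14.8 p [ 0.5699 -0.1197  0.0743] yawx -2.151 F [ 0.79 -6.9   1.19] w -0.002 q6 0.332
meanF [ 0.21 -6.87  1.68] tool [ 5.63 -1.67  3.95] norm 7.08
radial(z) 0.1091 tang(-x) -0.0215 arm if touching 0.146
```

View pics/w21.png

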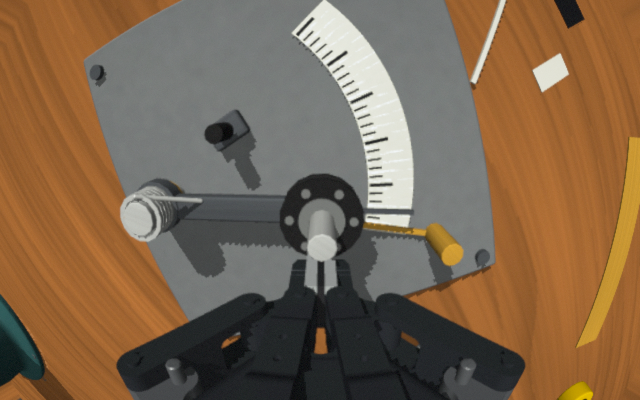

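The pointer (400,212) is still about 0.12 rad off rest, and the fingers are still against the post at (321,245). I'll keep easing back.

```bash
python3 -m handwheel '[[0.0044,0,-0.0009,0,0.04,0,0],[0.0044,0,-0.0009,0,0.04,0,0],[0.0033,0,-0.0007,0,0.03,0,0],[0.0033,0,-0.0005,0,0.02,0,0],[0.0033,0,0,0,0,0,0],[0.004,0,0,0,0,0,0],[0.005,0,0,0,0,0,0],[0.008,0,0,0,0,0,0]]'
python3 look.py w22
```

```text
time: 15.8
tool_pos: [0.5443, -0.1447, 0.0742]
tcp_rot: [-0.785, 1.71, -1.71]
wrist_force: [0.5, 0.4, 0.3]
width: -0.001
t 15.95 p [ 0.5442 -0.145   0.0743] yawx -2.282 F [-0.39  0.76  0.  ] w 0.002 q6 0.406
meanF [0.01 0.53 0.05] tool [-0.41 -0.05 -0.34] norm 0.53
radial(z) 0.1079 tang(-x) -0.043 arm if touching 0.016
```

View pics/w22.png

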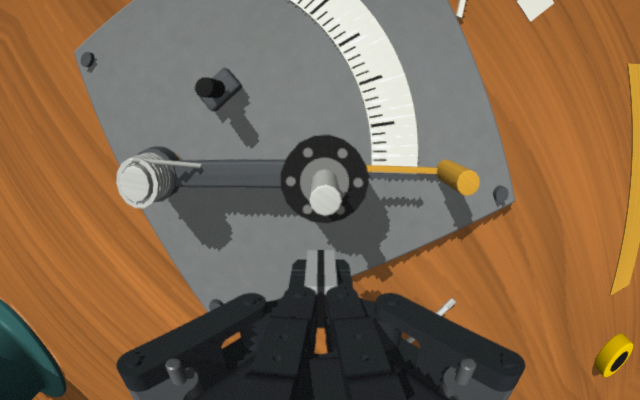

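The arm is back at rest and the force is zero. Next I'll rise and turn a quarter, to stand over the knob with the jaws tangential.

```bash
python3 -m handwheel '[[0,-0.05,0,0,0,0,0],[0,-0.05,0,0,0,0,0],[0,0,0,0,0.18,0,0.5],[0,0,0,0,0.18,0,0.5],[0,0,0,0,0.18,0,0.5],[0,0,0,0,0.18,0,0.5],[0,0,0,0,0.18,0,0.5],[0,0,0,0,0.18,0,0.5]]'
python3 -m handwheel '[[0,0,0,0,0.18,0,0.5],[0,0,0,0,0.18,0,0.5],[0,0,0,0,0.14,0,0.5],[0,0,0,0,0,0,0.5]]'
python3 - <<'E'
from h import *; from workcell import bot
s=bot.read_state(); show(s); print(rel(s,(.636,-.1695,.12),2.418))
E
```

```text
time: 16.95
tool_pos: [0.5445, -0.1446, 0.1743]
tcp_rot: [-0.238, -2.102, 2.102]
wrist_force: [-0.4, 0.6, 0.4]
width: 0.504
time: 17.45
tool_pos: [0.5446, -0.1446, 0.1743]
tcp_rot: [-0.677, -1.804, 1.804]
wrist_force: [-0.7, -0.4, -0.7]
width: 0.499
t 17.45 p [ 0.5446 -0.1446  0.1743] yawx 2.424 F [-0.75 -0.43 -0.69] w 0.499 q6 1.985
(array([-0.08525238,  0.05433826, -0.04136015]), np.float64(-0.005926929996107777), array([ 1.70753184e-04,  5.92693758e-03, -8.86619373e-05]))
```

```bash
python3 -m handwheel '[[-0.03,0.0,-0.015,0,0,0,0.5],[-0.03,0,-0.015,0,0,0,0.5],[-0.025,0.03,-0.011,0,0,0,0.5],[0,0.02,0,0,0.005,0,0.5],[0,0,0,0,0,0,0.5]]'
python3 look.py w30
```

```text
time: 18.08
tool_pos: [0.6326, -0.1689, 0.1211]
tcp_rot: [-0.674, -1.798, 1.799]
wrist_force: [-0.8, 0.6, 0.1]
width: 0.504
t 18.225 p [ 0.6351 -0.1697  0.1251] yawx 2.418 F [ 0.27 -0.72  0.32] w 0.501 q6 1.995
meanF [-0.12 -0.46  0.14] tool [-0.22 -0.14  0.42] norm 0.49
radial(z) -0.0001 tang(-x) 0.193 arm if touching 4.716
```

View pics/w30.png

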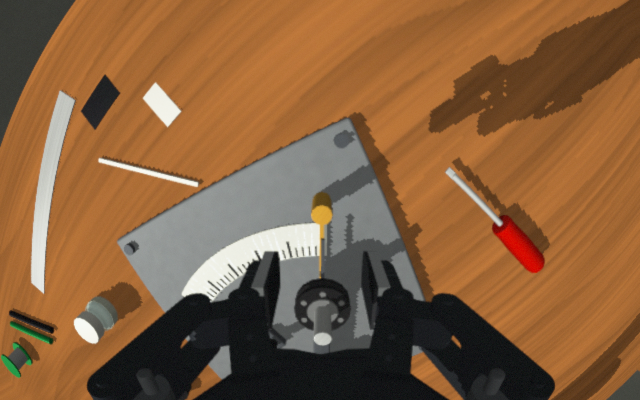

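The knob top is at (321,216), centred between the open fingers (255..380). I'll cast it.

```bash
python3 - <<'E'
from h import *; from workcell import bot,optics
s=bot.read_state(); w=optics.read_camera("wrist")
im=w["image"]; hsv=cv2.cvtColor(im,cv2.COLOR_RGB2HSV)[180:235,295:345]
for p in ((321.3,215.5),):
    k=wray(w,s,p,.053); print(k)
show(s); print(rel(s,(k[0],k[1],.022),2.418))
cv2.imwrite("pics/w30z.png",cv2.resize(im[185:285,270:370,::-1],None,fx=6,fy=6,interpolation=cv2.INTER_CUBIC))
E
```

```text
[ 0.6365662  -0.17147074  0.053     ]
t 18.225 p [ 0.6351 -0.1697  0.1251] yawx 2.418 F [ 0.27 -0.72  0.32] w 0.501 q6 1.995
(array([-0.0022192 ,  0.10313179,  0.00042077]), np.float64(-8.573215766016773e-05), array([ 2.47870415e-04,  8.57979966e-05, -5.31294664e-04]))
```

View pics/w30z.png

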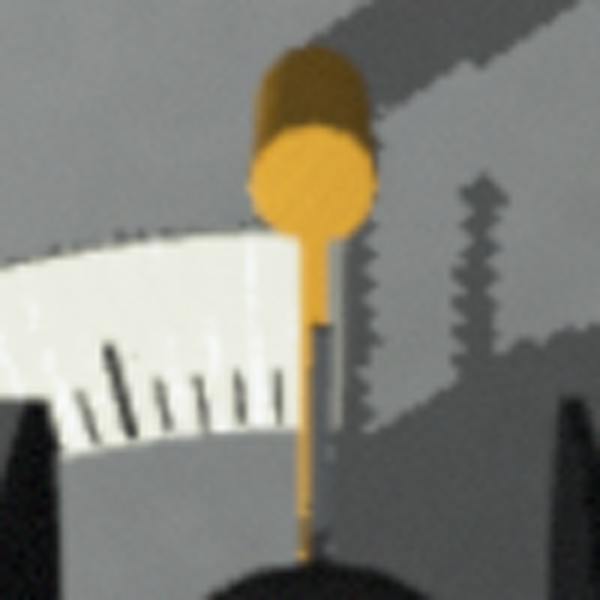

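The knob is at (0.6366,-0.1715), radius 196 mm, which matches. I'll descend and grip gently.

```bash
python3 -m handwheel '[[-0.002,0.03,0,0,0,0,0.5],[0,0.03,0,0,0,0,0.5],[0,0.025,0,0,0,0,0.5],[0,0.016,0,0,0,0,0.5],[0,0,0,0,0,0,0.5],[0,0,0,0,0,0,0.15],[0,0,0,0,0,0,0.15],[0,0,0,0,0,0,0.15]]' 20
python3 look.py w31
```

```text
time: 19.27
tool_pos: [0.6382, -0.1715, 0.0249]
tcp_rot: [-0.685, -1.801, 1.801]
wrist_force: [0.3, -0.0, 4.2]
width: 0.179
t 19.425 p [ 0.6382 -0.1716  0.0249] yawx 2.417 F [0.21 0.31 5.61] w 0.174 q6 1.995
meanF [-0.07 -0.34  5.31] tool [-0.18 -5.31  0.29] norm 5.32
radial(z) -0.0008 tang(-x) 0.1966 arm if touching 4.715
```

View pics/w31.png

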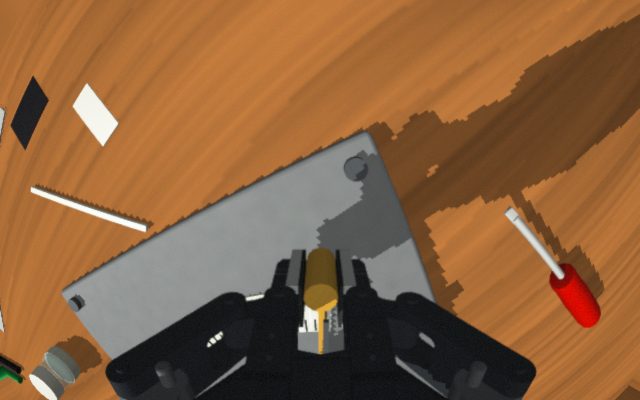

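The knob is gripped at (320,280) at a width of 0.174 (~15 mm). I'll swing it round the pivot.

```bash
python3 -m handwheel '[[0.0002,-0.001,-0.0098,0,-0.05,0,0.15],[0.0003,0,-0.0098,0,-0.05,0,0.15],[0.0002,0,-0.0098,0,-0.05,0,0.15],[0.0003,0,-0.0098,0,-0.05,0,0.15]]'
cat > st.py <<'E'
from h import *; from workcell import bot
s=bot.read_state(); show(s); q=s["tool_pos"][:2]-np.array([.4905,-.041]); a=np.arctan2(q[1],q[0]); R=Ro.from_rotvec(s["tcp_rot"]).as_matrix()
print("r",np.hypot(*q).round(4),"val",(a+.7414).round(4),"yaw val",(np.arctan2(-R[1,0],-R[0,0])+.7414).round(4),"F tool",(R.T@s["wrist_force"]).round(1))
E
python3 st.py
```

```text
time: 19.92
tool_pos: [0.6612, -0.1389, 0.025]
tcp_rot: [-0.516, -1.929, 1.93]
wrist_force: [0.5, -1.5, 5.1]
width: 0.178
t 19.925 p [ 0.6612 -0.1389  0.025 ] yawx 2.621 F [ 0.54 -1.46  5.1 ] w 0.178 q6 1.848
r 0.1968 val 0.2204 yaw val 0.2208 F tool [-1.2 -5.1  1. ]
```

```bash
python3 -m handwheel '[[0.0003,-0.001,-0.0098,0,-0.05,0,0.15],[0.0003,0,-0.0098,0,-0.05,0,0.15],[0.0003,0,-0.0098,0,-0.05,0,0.15],[0.0003,0,-0.0098,0,-0.05,0,0.15],[0.0002,0,-0.0098,0,-0.05,0,0.15],[0.0003,0,-0.0098,0,-0.05,0,0.15],[0.0002,0,-0.0098,0,-0.05,0,0.15],[0.0003,0,-0.0098,0,-0.05,0,0.15]]'
python3 st.py
```

```text
time: 20.92
tool_pos: [0.6851, -0.0646, 0.0251]
tcp_rot: [-0.132, -2.16, 2.159]
wrist_force: [4.5, -0.5, 0.9]
width: 0.176
t 20.925 p [ 0.6851 -0.0646  0.0251] yawx 3.021 F [ 4.54 -0.51  0.88] w 0.176 q6 1.561
r 0.196 val 0.6209 yaw val 0.6206 F tool [-4.6 -0.9 -0. ]
```

```bash
python3 -m handwheel '[[-0.0003,0,-0.0081,0,-0.041,0,0.15],[-0.0003,0,-0.0081,0,-0.042,0,0.15],[0,0,0,0,0,0,0.15]]'
python3 st.py; python3 look.py w33
```

```text
time: 21.3
tool_pos: [0.6863, -0.0483, 0.0251]
tcp_rot: [-0.043, -2.201, 2.2]
wrist_force: [1.6, 0.2, 1.7]
width: 0.182
t 21.3 p [ 0.6863 -0.0483  0.0251] yawx 3.102 F [1.56 0.2  1.73] w 0.182 q6 1.504
r 0.1959 val 0.7043 yaw val 0.7015 F tool [-1.5 -1.7 -0.3]
t 21.45 p [ 0.6862 -0.0491  0.025 ] yawx 3.1 F [1.6  0.21 1.27] w 0.181 q6 1.504
meanF [2.55 0.28 1.74] tool [-2.54 -1.74 -0.38] norm 3.1
radial(z) -0.001 tang(-x) 0.1958 arm if touching 5.398
```

View pics/w33.png

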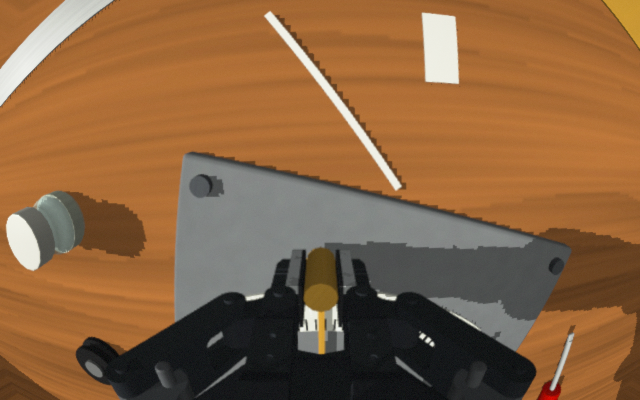

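The knob is still held (320,295), at about 0.702 by the robot's own pose. I'll release, rise straight up and check.

```bash
python3 -m handwheel '[[0,0,0,0,0,0,0.45],[0,0,0,0,0,0,0.45],[0,0,0,0,0,0,0.45],[0,-0.03,0,0,0,0,0.45],[0,-0.04,0,0,0,0,0.45],[0,-0.05,0,0,0,0,0.45],[0.0,-0.04,0,0,0,0,0.45],[0,0,0,0,0,0,0.45]]'
python3 - <<'E'
from h import *; from workcell import bot,optics
w=optics.read_camera("wrist"); s=bot.read_state(); show(s)
w=optics.read_camera("wrist")
np.savez("chk.npz",wi=w["image"],mtx=w["mtx"],he=w["hand_eye"],p=s["tool_pos"],r=s["tcp_rot"])
cv2.imwrite("pics/w34.png",w["image"][:,:,::-1])
E
```

```text
time: 22.45
tool_pos: [0.6896, -0.0498, 0.1909]
tcp_rot: [-0.056, -2.204, 2.206]
wrist_force: [0.5, -0.3, 1.2]
width: 0.447
t 22.5 p [ 0.6879 -0.0496  0.1879] yawx 3.1 F [-1.45 -0.96 -0.74] w 0.451 q6 1.504
```

View pics/w34.png

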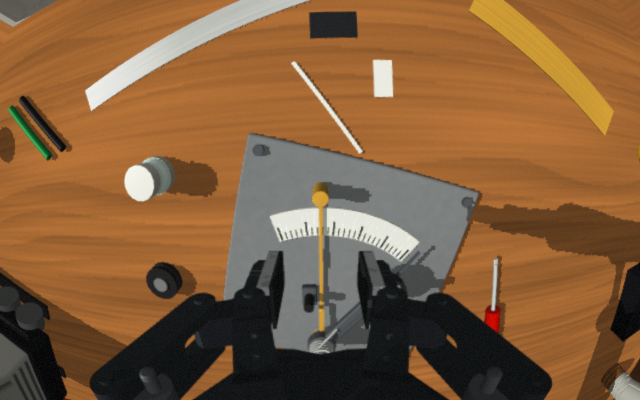

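```bash
python3 - <<'E'
from h import *
i=np.load("chk.npz")["wi"]
cv2.imwrite("pics/w34z.png",cv2.resize(i[190:262,262:427,::-1],None,fx=4.8,fy=4.8,interpolation=cv2.INTER_CUBIC))
E
```

```text
(no output)
```

View pics/w34z.png

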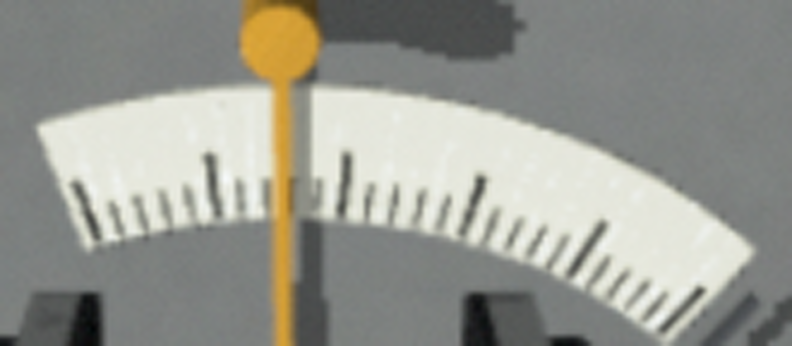

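The marker's inner end is at (283,215) between the 0.8 tick (215,213) and the 0.6 tick (345,213), so it reads about 0.695 against the noted 0.704. That is within tolerance. One last look at the scene before handing in.

```bash
python3 - <<'E'
from h import *; from workcell import optics
s=optics.read_camera("scene"); cv2.imwrite("pics/s9.png",cv2.resize(s["image"][160:300,170:400,::-1],None,fx=3.4,fy=3.4,interpolation=cv2.INTER_CUBIC))
E
```

```text
(no output)
```

View pics/s9.png

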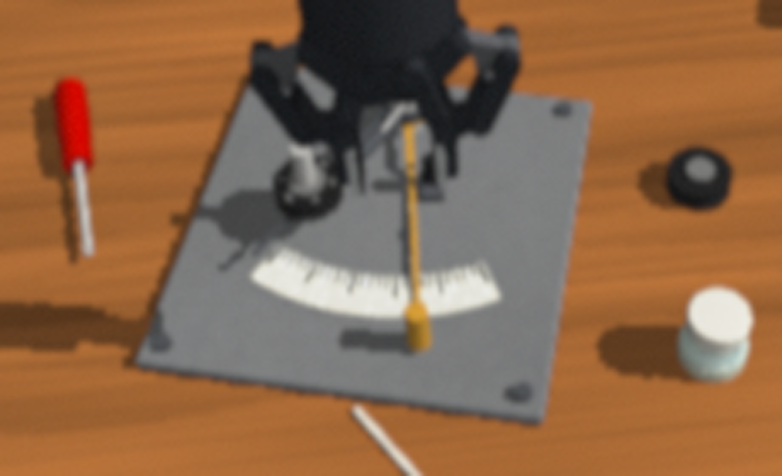

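The wheel (305,185) is back over the zero end, the marker stands at (416,285), and the bystanders look untouched. Handing in.

```bash
python3 -c "
from workcell import workorder; print(workorder.finish_job())"
```

```text
the job is handed in; nothing more can be done
None
```

The job is done and handed in after about 22.6 s of the 72 s. No verdict was reported, so what follows is from my own checks.

- **Push and hold:** With closed fingers I pushed the post round to the bump stop and held it there for over a second. The mean wrist force was about 17.8 N. Single readings stayed below 18 N.
- **Reading:** The pointer stood at 0.704 rad after correcting for parallax (about 0.65 uncorrected). The stop's position in the first top view gives about 0.703 to 0.705, so the two agree.
- **Return:** I eased the arm back with the fingers against the post. The fingers were then clear of the post with no force on them, and the wheel was back over the scale's zero.
- **Marker:** I gripped the knob, swung the hand round, let go and rose clear. Read against the ticks it stands at about 0.695 rad, and the robot's own pose put it at about 0.702. Both are within the 0.027 rad tolerance of 0.704.
- **Bystanders:** The screwdriver, jar and spare wheel look unmoved in the last scene picture. I did not measure them.

One disagreement: the first gauge pose fits from the plate corners left about 2 mm of error, and the scene view put the pivot 5 to 7 mm off. I used the wrist-camera fit instead, whose tick residuals were under 0.35 mm.

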